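Lock the label roll and date stamp away in the bench bay

TASK

At label changeover, put the date stamp and the label roll inside the low open-topped steel bay, both standing upright on the bench as they do now; the roll is too wide to grip, so push it in through the open gate. Then push the gate shut, without slamming it, until its sprung latch snaps in behind the strike and the gate stays closed. Leave the tub, the tally counter and the scoop where they are.

Things in the scene. Friction and masses are not known exactly. Their poses are not given: they have to be found in the camera images.
- bay: Low open-topped bay of bare steel sheet, fixed; things in it stand on the bench. Origin: on the bench at the centre of its plan. x points from the gate (front, x = -107 mm) to the back wall, y to the hinge side. Inside: 150 mm wide (y -75 to 75), from the shut gate's inner face (x = -103) to the back wall (x = 102). Walls 5 mm thick, 62 mm high; 3 mm high feet along the sides out to y = +-102.
- strike (a point): Middle of the fixed strike plate beside the gate's free end, 32 mm above the bench; its bracket is 50 mm high and, in the bay's frame, fills x -120 to -70, y -105 to -79 mm.
- gate_hinge (a point): Point on the gate's upright hinge axis, 29 mm above the bench; in the bay's frame at x = -107, y = +83 mm.
- gate_push (a point): Point on the gate's outer face, 95 mm from the hinge axis, 29 mm above the bench: bare steel to push on. The outer face looks along this point's -x; the gate runs from the hinge along its -y: 158 mm long, 8 mm thick, from 3 to 58 mm high. Push 30 to 110 mm from the hinge.
- latch_case (a point): Middle of the latch case on the gate's outer face, 138 mm from the hinge (it spans 120 to 155 mm) and 32 mm above the bench; it stands 14 mm out from the gate's middle plane, its knob 19 mm.
- gate (a joint): Gate angle in rad: 0 shut, grows as it swings outward, 1.9 fully open; seen from above it shuts counter-clockwise. It stays where it is left (light friction). It meets the latch at about 0.12 and must be pushed on to 0 (a push of 10 to 18 N at gate_push) for the latch to snap in. Latched it stays below 0.03.
- bolt (a joint): Sprung bevelled latch bolt in the gate's free end (its nose stands 12 mm out past the end, to 170 mm from the hinge), in m: 0 fully out, up to 0.012 pressed in. The bevel faces into the bay, so it rides over the strike as the gate shuts, is pressed in by about 8 mm and springs back to 0 behind the strike.
- roll_center (a point): Centre of the white label roll, a cylinder standing on end, 92 mm in diameter and 52 mm high, about 0.16 kg, this point 26 mm above its foot. Treat it as solid (the core hole cannot be entered). It slides when pushed low down.
- stamp_grip (a point): Centre of the date stamp's round black grip, 82 mm above its foot. The stamp stands upright, 100 mm high, about 0.12 kg; grip 34 mm in diameter, 63 to 100 mm high, on a thin neck over a frame 28 x 46 mm in plan (46 along this point's y). The grip does not plunge. At first it stands before the bay, in the way of gate and roll.
- roll: The label roll again; origin at the centre of its foot.
- stamp: The date stamp again; origin at the centre of its foot.
- tub: Bystander: small white round tub, 70 mm wide, 45 mm high; origin at the centre of its foot.
- counter: Bystander: tally counter lying on its back, 68 x 55 mm, 24 mm high; origin under its middle.
- scoop: Bystander: steel scoop, 206 x 60 mm, 32 mm high, lying along its own y axis; origin under its middle.

How it is judged:
On the way, in this order (a step that is already met when the one before it is completed fails the run):
1. date stamp and label roll both stand upright inside the bay (x of roll_center in the frame of bay between -0.062 and 0.062 m and y of roll_center in the frame of bay between -0.035 and 0.035 m and height (world z) of roll_center between 0.018 and 0.034 m and angle between each of roll_center, stamp_grip's own z axis and vertical below 0.15 rad and x of stamp_grip in the frame of bay between -0.092 and 0.092 m and y of stamp_grip in the frame of bay between -0.068 and 0.068 m and height (world z) of stamp_grip between 0.072 and 0.092 m), for 0.2 s.
2. the gate is shut and its latch bolt has sprung out behind the strike (value of joint gate below 0.03 rad and value of joint bolt below 0.002 m), for 0.2 s.
At the end, for the whole second after the job is handed in: Roll and stamp stand upright (within 0.15 rad) on the bench inside the bay, at rest; the gate is shut to within 0.03 rad with the latch bolt sprung out to within 2 mm (all of step 1 and all of step 2 and linear speed of each of roll, stamp below 0.02 m/s); the robot touches nothing.
It fails at once if the tub, tally counter or scoop is moved by more than 30 mm (distance of any of tub, counter, scoop from where it was at the start of the episode above 0.03 m).
It fails at once if the date stamp is tipped over (more than 0.6 rad) (angle between stamp_grip's own z axis and vertical above 0.6 rad).
It fails at once if the label roll is tipped over (more than 0.6 rad) (angle between roll_center's own z axis and vertical above 0.6 rad).
It fails at once if the gate is slammed (faster than 4 rad/s) (velocity of joint gate below -4 rad/s).
It also fails if it takes over 72 s, if anything falls off the work surface, if the arm or the gripper's body presses on something with over 40 N, if the wrist force passes 120 N, or if a joint passes its speed limit or range.

ROBOT

A 7-joint arm with a two-finger parallel gripper is mounted at the origin on a cart in front of the work surface, level with it; the furniture and walls round the work are solid. World frame = base frame: x ahead of the robot, y to its left, z up, the work surface at z = 0. Lengths are in m, angles in rad, forces in N, time in s.
With the tool pointing down it reaches from about 0.35 to 0.9 m from the base axis. Payload 19.9 kg.
Tool frame: the origin (TCP) lies between the finger pads; the fingertips stand 19 mm ahead of it and the grasp point (between the pads) is the TCP; z points along the fingers, y is the direction in which the jaws open and shut (so a half turn about z gives the same grasp; the last joint's range is limited). The gripper opens to 94 mm and grips with 3 to 60 N. Pads are 16 mm wide; open, the fingers measure 119 mm over their backs; the gripper's body (75 mm by 177 mm) begins 78 mm behind the grasp point.
Start: joints at [-1.151, 0.417, -0.01, 1.614, 0.005, 1.111, -0.053], TCP at [0.278, 0.56, 0.224] pointing down, gripper open.
Joint ranges: [-2.81, 2.81], [-0.39, 2.02], [-1.27, 1.25], [0.06, 2.57], [-1.19, 4.33], [0.19, 2], [-2.82, 2.82]. Speed limits (rad/s): [1.89, 1.89, 2.39, 2.39, 3.01, 3.01, 3.01].

INTERFACE

Orientations are given as a 3x3 rotation matrix whose columns are the frame's x, y, z axes.
In Python, from rig import robot gives the robot as it stands. Calls block until the motion is done:
- robot.move_ptp(position, orientation): joint-space move of the TCP to a pose.
- robot.move_linear(position, velocity=0.15, frame=None, threshold=None): straight line of the TCP; frame=None keeps the orientation; velocity is the mean speed in m/s. With threshold (N) it stops when the force on the tool has changed by that much, and returns True; else False.
- robot.goto_joints(angles): joint-space move.
- robot.gripper_to(opening): finger opening in m; the grip force is fixed at half the most; returns when the fingers have stopped.
- robot.pause(seconds).
- robot.ik(position, orientation): joint angles nearest the present ones, or None.
- robot.get_state(): the state.
- robot.grab_frame(name): name is "scene" or "top"; returns the picture (400x640x3 uint8, red, green, blue); there is no depth.
- robot.camera_info(name): a dict with "fx", "fy", "cx", "cy" (pixels), "rvec" (rotation vector, rad) and "tvec" (3), from world to camera coordinates, as OpenCV has them. Camera axes: x right, y down, z forward; pixel columns grow to the right and rows downward; lengths in m; the calibration is good to about 2 mm. A picture is of the moment at which its call begins. camera_info takes no time and is no camera call.
A pose or a line that the arm cannot do raises robot.PlanningError and nothing moves.
- robot.sign_off(): hands the job in, once; it reports no verdict.
The state is a dict: "time": time; "qpos": joint angles; "joint_vel": joint speeds; "effort": joint torques, N m; "ee_pos": TCP position; "tool_rot": TCP orientation; "force": force on the tool from outside, world axes, zero at the start; "moment": the same for the moment, N m; "opening": finger opening in m.
Only numpy, scipy, OpenCV 4.12 (cv2) and the standard library are available. Lean on these libraries where they do the work, as an engineer would, in place of code of your own. Each camera call takes 0.05 s, during which the arm holds its last target.

## Working session

There is one attempt and no reset: what is moved stays moved. The work goes in short steps, each a Python script; the robot and the scene stay as the last script left them, time stands still between calls to the robot, and variables do not carry over. Pictures are saved under pics/ and viewed, and the job is handed in when it is done.

```bash
mkdir -p pics; ls; python3 - <<'E'
from rig import robot
import cv2
for n in("scene","top"):
    cv2.imwrite(f"pics/{n}0.png",robot.grab_frame(n)[:,:,::-1]); print(n,robot.camera_info(n))
s=robot.get_state();print(s["time"],s["ee_pos"],s["tool_rot"],s["opening"])
E
```

```text
pics
scene {'fx': 458.40717574977333, 'fy': 458.40717574977333, 'cx': 313.22179022162, 'cy': 198.10850864971457, 'rvec': array([ 2.1473382 , -0.57858368,  0.32135146]), 'tvec': array([-0.40744895,  0.26555049,  0.98493898])}
top {'fx': 370.0795140157491, 'fy': 370.0795140157491, 'cx': 321.9092406200173, 'cy': 201.04331289076717, 'rvec': array([ 2.21523408, -2.1973267 ,  0.10440954]), 'tvec': array([0.07525443, 0.53139679, 0.93141945])}
0.1 [0.27835668 0.55923298 0.22389766] [[-8.95255442e-01  4.45553080e-01 -3.83132567e-04]
 [ 4.45553230e-01  8.95254862e-01 -1.02545374e-03]
 [-1.13892777e-04 -1.08874899e-03 -9.99999401e-01]] 0.09409585456861685
```

View pics/scene0.png

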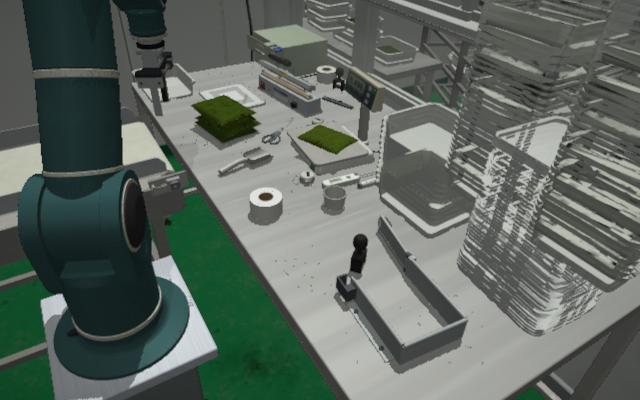

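View pics/top0.png

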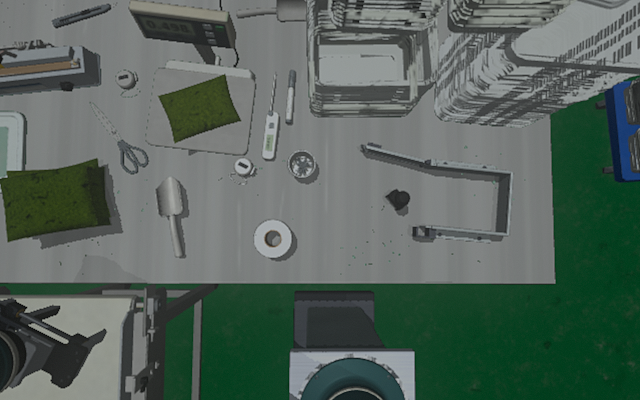

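```bash
cat > h.py <<'E'
import numpy as np, cv2
from rig import robot
def cam(n):
    c=robot.camera_info(n); K=np.array([[c["fx"],0,c["cx"]],[0,c["fy"],c["cy"]],[0,0,1]]); R=cv2.Rodrigues(np.array(c["rvec"]))[0]
    return K,R,np.array(c["tvec"])
def ray(n,uv,z):
    K,R,t=cam(n); uv=np.atleast_2d(uv).astype(float)
    d=(R.T@np.linalg.inv(K)@np.c_[uv,np.ones(len(uv))].T).T; o=-R.T@t
    return o+d*((z-o[2])/d[:,2])[:,None]
def proj(n,p):
    K,R,t=cam(n); q=(K@(R@np.atleast_2d(p).T+t[:,None])).T; return q[:,:2]/q[:,2:]
E
python3 - <<'E'
from h import *
a=cv2.imread("pics/top0.png")
c=a[120:280,230:530]; cv2.imwrite("pics/topz.png",cv2.resize(c[:, 110:],None,fx=4.2,fy=3.7,interpolation=cv2.INTER_CUBIC))
cv2.imwrite("pics/topz.png",cv2.resize(a[130:250,340:530],None,fx=4,fy=4,interpolation=cv2.INTER_CUBIC))
cv2.imwrite("pics/topl.png",cv2.resize(a[130:275,150:340],None,fx=4,fy=4,interpolation=cv2.INTER_CUBIC))
s=cv2.imread("pics/scene0.png")
cv2.imwrite("pics/scz.png",cv2.resize(s[210:370,320:480],None,fx=3.7,fy=3.7,interpolation=cv2.INTER_CUBIC))
E
```

```text
(no output)
```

View pics/topz.png

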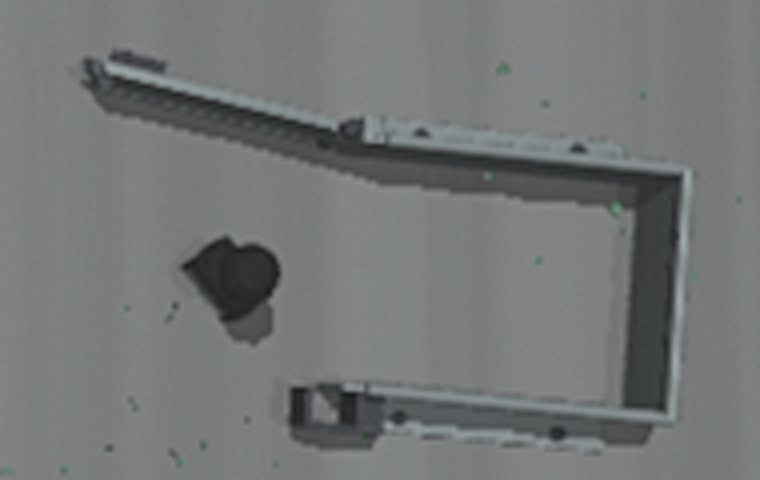

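View pics/topl.png

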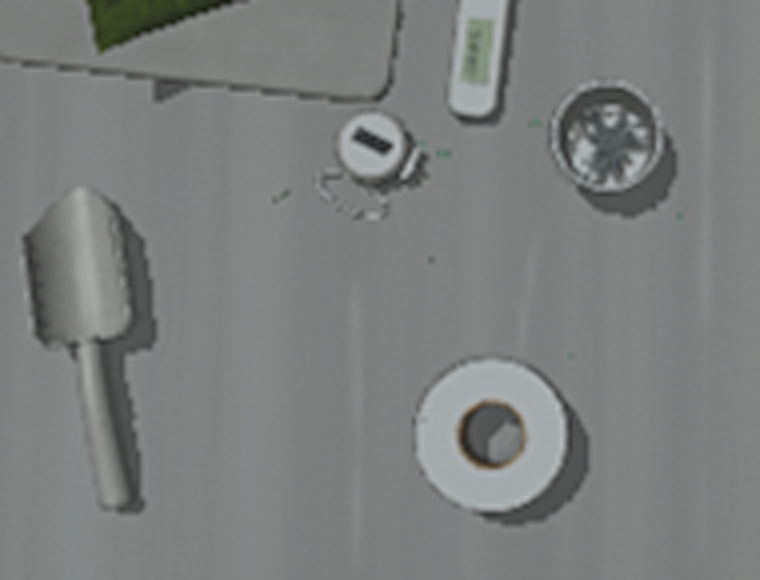

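View pics/scz.png

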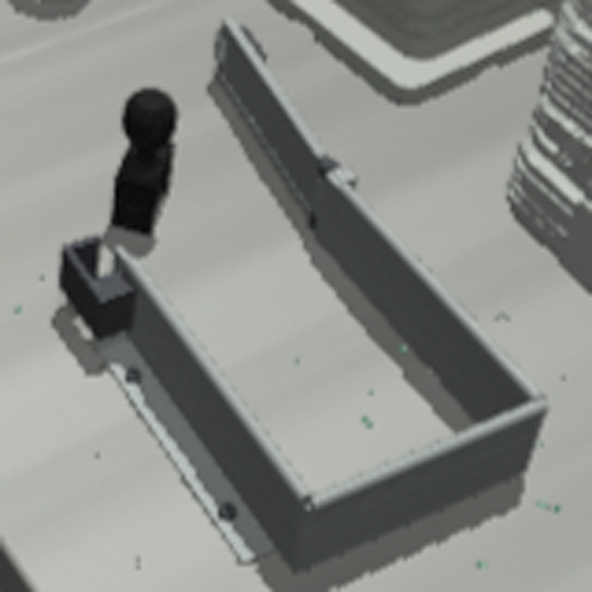

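```bash
python3 - <<'E'
from h import *
Z=lambda x,y,ox=340,oy=130:(ox+(x+.5)/4-.5,oy+(y+.5)/4-.5)
P=ray("top",[Z(683,174),Z(670,416),Z(348,386),Z(380,135)],.062)[:,:2]
print("walls",P.round(4))
# yaw from near wall, back wall
v=P[1]-P[2]; yaw1=np.arctan2(v[1],v[0]); w=P[0]-P[1]; yaw2=np.arctan2(w[1],w[0])-np.pi/2
w3=P[0]-P[3]
print("yaw",yaw1,yaw2,np.arctan2(w3[1],w3[0]),"w",np.linalg.norm(w), np.linalg.norm(v))
print("gate",ray("top",[Z(105,63),Z(340,125)],.058).round(4))
img=cv2.imread("pics/top0.png")
g=cv2.cvtColor(img,cv2.COLOR_BGR2GRAY)
# stamp
m=(g<45).astype(np.uint8); m[:, :385]=0; m[:,412:]=0; m[:185]=0; m[215:]=0
print("stamp grip",ray("top",[Z(250,271)],.095))
# roll mask
m=(g>150).astype(np.uint8); m[:210]=0; m[270:]=0; m[:,:245]=0; m[:,:]*=1; m[:,305:]=0
cs,_=cv2.findContours(m,0,cv2.CHAIN_APPROX_NONE); c=max(cs,key=cv2.contourArea); e=cv2.minEnclosingCircle(c); print(e)
print("roll",ray("top",[e[0]],.052), ray("top",[(e[0][0]+e[1],e[0][1])],.052))
s=cv2.imread("pics/scene0.png"); gs=cv2.cvtColor(s,cv2.COLOR_BGR2GRAY)
print("stamp foot/tip scene px", proj("scene",np.r_[ray("top",[Z(250,271)],.095)[0][:2],.0]),proj("scene",np.r_[ray("top",[Z(250,271)],.095)[0][:2],.082]))
print("tub,counter,scoop",ray("top",[Z(607,137,150),Z(372,145,150),Z(115,500,150),Z(82,187,150)],.03).round(3))
print("bracket",ray("top",[Z(292,388),Z(292,425),Z(382,425)],.05).round(4))
E
```

```text
walls [[ 0.6016 -0.3868]
 [ 0.4518 -0.375 ]
 [ 0.4688 -0.1753]
 [ 0.6237 -0.1968]]
yaw -1.6558364748276135 -1.6494613167713406 -1.6862376260437864 w 0.1502941588885295 0.20041390619631175
gate [[ 0.6671 -0.0268  0.058 ]
 [ 0.6303 -0.1732  0.058 ]]
stamp grip [[ 0.53625226 -0.10705604  0.095     ]]
((272.1595764160156, 238.27577209472656), 18.764114379882812)
roll [[0.43670814 0.20115535 0.052     ]] [[0.43697083 0.15564279 0.052     ]]
stamp foot/tip scene px [[356.68524593 265.06858648]] [[359.36046598 240.28105809]]
tub,counter,scoop [[0.623 0.133 0.03 ]
 [0.617 0.28  0.03 ]
 [0.394 0.433 0.03 ]
 [0.588 0.459 0.03 ]]
bracket [[ 0.4673 -0.1441  0.05  ]
 [ 0.4445 -0.1439  0.05  ]
 [ 0.4449 -0.2001  0.05  ]]
```

```bash
python3 - <<'E'
from h import *
S=lambda x,y:(320+(x+.5)/3.7-.5,210+(y+.5)/3.7-.5)
P=ray("scene",[S(538,403),S(308,501),S(120,252),S(345,186)],.062)[:,:2]; print(P.round(4))
v=P[1]-P[2];w=P[0]-P[1];print(np.arctan2(v[1],v[0]),np.arctan2(w[1],w[0])-np.pi/2,np.linalg.norm(w))
print("gate",ray("scene",[S(228,22),S(318,160)],.058).round(4))
print("grip c",ray("scene",[S(149,121)],.082))
g=cv2.cvtColor(cv2.imread("pics/scene0.png"),cv2.COLOR_BGR2GRAY)
img=cv2.imread("pics/scene0.png"); t=cv2.imread("pics/top0.png")
# overlay candidate
yaw=-1.653; c,s=np.cos(yaw),np.sin(yaw);R=np.array([[c,-s],[s,c]])
M=np.array([[104.5,77.5],[104.5,-77.5],[-105,-77.5]])/1000
T=ray("top",[(340+(683.5)/4-.5,130+174.5/4-.5),(340+670.5/4-.5,130+416.5/4-.5)],.062)[:,:2]
o=(T.mean(0)+P[:2].mean(0))/2-R@np.array([.1045,0]);print("origin",o, T.mean(0)-P[:2].mean(0))
pts=np.array([[-103,80],[107,80],[107,-80],[-105,-80],[-105,-75],[102,-75],[102,75],[-103,75]])/1000
br=np.array([[-120,-105],[-70,-105],[-70,-79],[-120,-79]])/1000
for n,im,(x0,y0,w,h,k) in(("top",t,(340,130,190,120,4)),("scene",img,(320,210,160,160,3.7))):
    z=cv2.resize(im[y0:y0+h,x0:x0+w],None,fx=k,fy=k,interpolation=cv2.INTER_CUBIC)
    for q,zz in((pts,.062),(br,.05)):
        W=np.c_[(R@q.T).T+o,np.full(len(q),zz)]
        uv=((proj(n,W)-[x0,y0]+.5)*k-.5).round().astype(np.int32)
        cv2.polylines(z,[uv],True,(0,0,255),1)
    cv2.imwrite(f"pics/ov_{n}.png",z)
E
```

```text
[[ 0.5997 -0.3913]
 [ 0.4482 -0.3774]
 [ 0.4639 -0.1837]
 [ 0.6199 -0.2071]]
-1.6514715404380977 -1.662733160776966 0.15213440091375613
gate [[ 0.6609 -0.0344  0.058 ]
 [ 0.6238 -0.1771  0.058 ]]
grip c [[ 0.53312979 -0.11366585  0.082     ]]
origin [ 0.53393185 -0.27845317] [0.00274372 0.00347722]
```

View pics/ov_top.png

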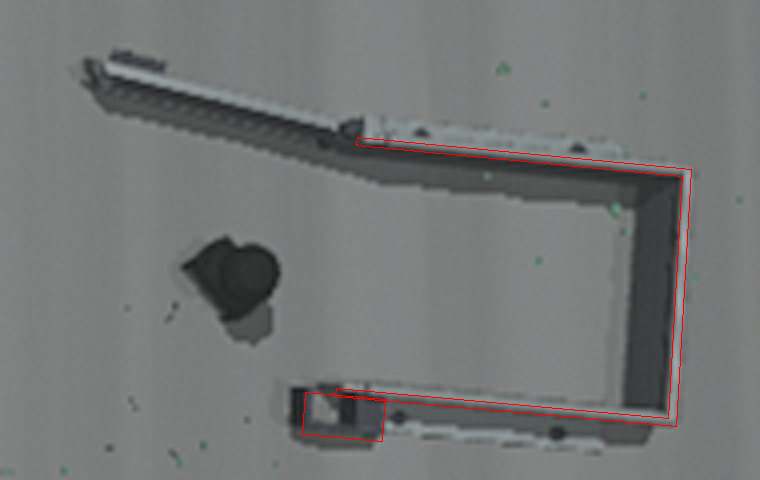

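View pics/ov_scene.png

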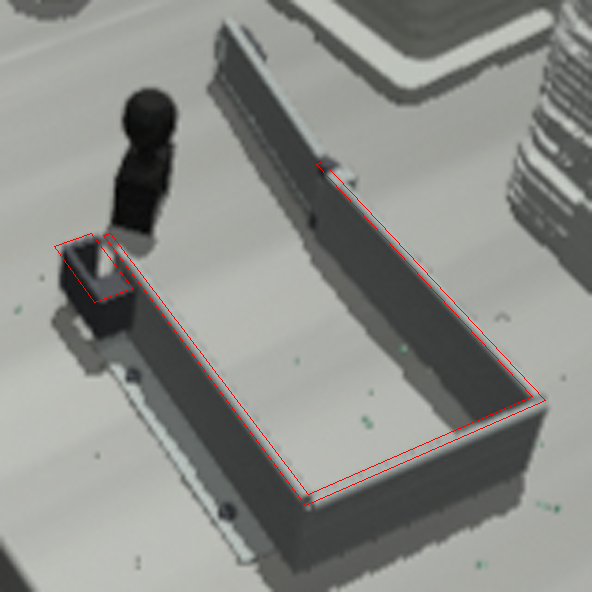

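```bash
cat >> h.py <<'E'
YAW=-1.653; O=np.array([.5345,-.2782]); c_,s_=np.cos(YAW),np.sin(YAW); RB=np.array([[c_,-s_],[s_,c_]])
def B(x,y,z): return np.r_[O+RB@np.array([x,y]),z]
def down(ydir):  # tool down, jaws along world angle ydir
    y=np.array([np.cos(ydir),np.sin(ydir),0]); z=np.array([0,0,-1.]); return np.c_[np.cross(y,z),y,z]
def st():
    s=robot.get_state(); print(round(s["time"],2),s["ee_pos"].round(4),"op",round(s["opening"],4),"F",s["force"].round(1))
E
python3 - <<'E'
from h import *
img=cv2.imread("pics/scene0.png"); g=cv2.cvtColor(img,cv2.COLOR_BGR2GRAY)
m=(g>195).astype(np.uint8);m[:180]=0;m[215:]=0;m[:,:240]=0;m[:,292:]=0
m=cv2.morphologyEx(m,cv2.MORPH_OPEN,np.ones((3,3)))
cs,_=cv2.findContours(m,0,cv2.CHAIN_APPROX_NONE);c=max(cs,key=cv2.contourArea);(e,a,_)=cv2.fitEllipse(c);print(e,a,ray("scene",[e],.052))
y=YAW+np.pi/2
for yy in(y,y+np.pi):
    try: q=robot.ik([.5347,-.11,.22],down(yy)); print(yy,q)
    except Exception as ex: print(ex)
p=np.array([.5347,-.11,.2]); R=down(y)
q=robot.ik(p,R); q2=robot.ik(p,down(y+np.pi))
s=np.array(robot.get_state()["qpos"])
if q is None or (q2 is not None and abs(q2-s).max()<abs(q-s).max()): R=down(y+np.pi)
robot.move_ptp(p,R); st()
robot.move_linear([.5347,-.11,.086],.1); st()
robot.gripper_to(.02); st()
im=robot.grab_frame("scene")[:,:,::-1]; cv2.imwrite("pics/grip.png",cv2.resize(im[180:370,280:500],None,fx=3,fy=3))
E
```

```text
(265.30035400390625, 196.46766662597656) (17.642860412597656, 32.125728607177734) [[0.43583252 0.19783722 0.052     ]]
-0.08220367320510347 [-0.4284323   0.34051999  0.70961553  1.83582527 -0.25252399  1.057088
  0.29602501]
3.0593889803846896 [-0.68290247  0.47195957  1.08749031  1.84208965 -0.4654598   1.11271648
 -2.6498019 ]
2.64 [ 0.535  -0.1091  0.1999] op 0.0939 F [ 0.3  0.4 -1.1]
3.93 [ 0.535  -0.1101  0.0865] op 0.094 F [ 0.7 -0.1 -0.1]
4.92 [ 0.5347 -0.11    0.086 ] op 0.0322 F [-0.1  0.4  0.2]
```

View pics/grip.png

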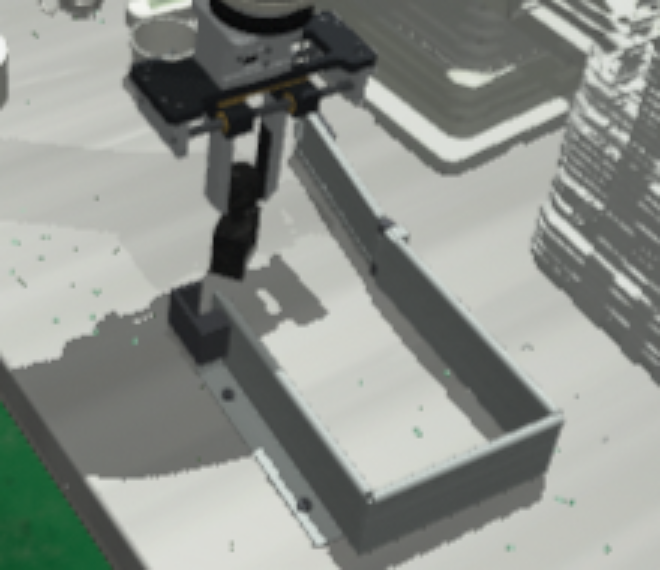

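The picture shows the stamp's grip held between the pads (about px (243,180) in the crop), stamp upright. Carry it into the back of the bay.

```bash
python3 - <<'E'
from h import *
robot.move_linear([.5347,-.11,.175],.12)
robot.move_linear(B(.068,0,.175),.15)
print(robot.move_linear(B(.068,0,.0885),.1,threshold=8)); st()
print(robot.move_linear(B(.068,0,.0855),.02,threshold=5)); st()
robot.gripper_to(.06); st()
p=B(.068,0,.2); robot.move_linear(p,.15); st()
im=robot.grab_frame("scene")[:,:,::-1]; cv2.imwrite("pics/placed.png",cv2.resize(im[180:370,280:500],None,fx=3,fy=3))
E
```

```text
False
8.6 [ 0.5292 -0.3462  0.0891] op 0.0325 F [-1.1 -0.2 -0.8]
True
8.85 [ 0.5296 -0.346   0.0859] op 0.0325 F [0.2 1.5 6.1]
9.47 [ 0.5288 -0.3458  0.085 ] op 0.06 F [-0.  -0.5 -0.6]
10.39 [ 0.5286 -0.3456  0.1991] op 0.06 F [-0.5  1.  -0.4]
```

View pics/placed.png

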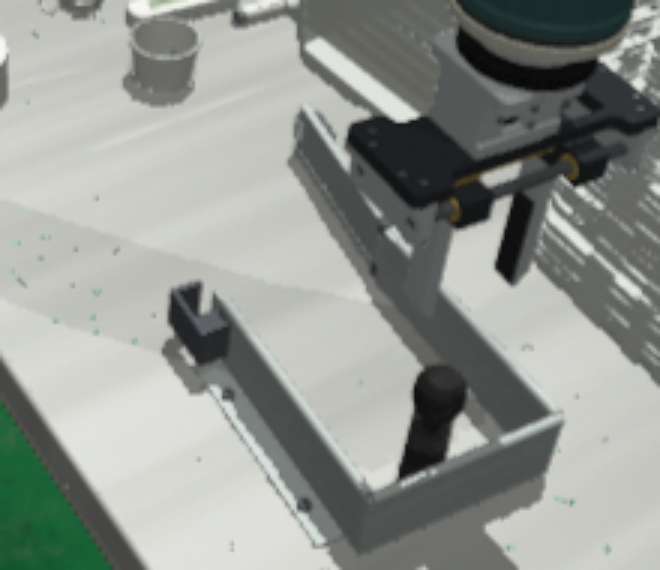

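```bash
cat >> h.py <<'E'
def bestR(p,ang):
    s=np.array(robot.get_state()["qpos"]); c=[]
    for a in(ang,ang+np.pi):
        q=robot.ik(p,down(a))
        if q is not None: c.append((abs(np.array(q)-s).max(),a))
    print(c); return down(min(c)[1])
def find_roll(tag):
    im=robot.grab_frame("top"); cv2.imwrite(f"pics/top_{tag}.png",im[:,:,::-1]); return im
E
python3 - <<'E'
from h import *
c=np.array([.436,.1995]); t=B(-.29,0,0)[:2]; d=(t-c)/np.linalg.norm(t-c)
a=np.r_[c-.08*d,.2]; R=bestR(a,np.arctan2(d[1],d[0])+np.pi/2)
robot.move_ptp(a,R); robot.gripper_to(.05); a[2]=.03; print(robot.move_linear(a,.12,threshold=15)); st()
e=np.r_[t-.0466*d,.03]
print(robot.move_linear(e,.08,threshold=12)); st()
robot.move_linear(np.r_[t-.065*d,.03],.1); robot.move_linear(np.r_[t-.08*d,.2],.15); st()
b=B(-.29-.085,0,.2); R=bestR(b,YAW+np.pi/2); robot.move_ptp(b,R); st()
im=robot.grab_frame("top")[:,:,::-1]; cv2.imwrite("pics/r1.png",im)
im=robot.grab_frame("scene")[:,:,::-1]; cv2.imwrite("pics/r1s.png",im)
E
```

```text
[(np.float64(1.0362082808398054), np.float64(0.5751473070630428)), (np.float64(1.9843252003184793), np.float64(3.716739960652836))]
False
14.65 [0.3928 0.2669 0.0305] op 0.0498 F [-0.1  0.3 -0.3]
False
18.02 [0.5329 0.05   0.03  ] op 0.0499 F [-1.2  1.2  1.1]
19.65 [0.5144 0.0778 0.1993] op 0.0499 F [ 0.1 -0.3 -0.9]
[(np.float64(0.6046705742039009), -0.08220367320510347), (np.float64(1.9062121186505459), 3.0593889803846896)]
20.3 [0.5648 0.0953 0.1994] op 0.0501 F [ 0.1 -0.4  0.2]
```

View pics/r1.png

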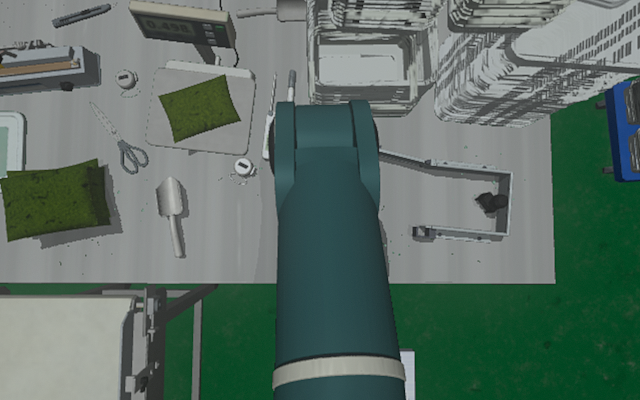

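View pics/r1s.png

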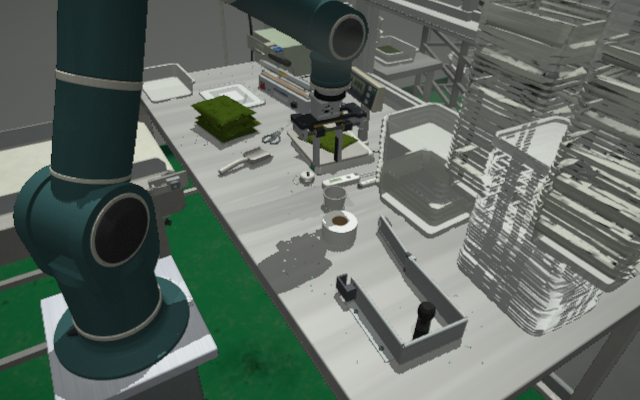

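The top view is blocked by the arm, but the scene view shows the roll at about (340,222), clear of the tub and in front of the gate, with the stamp upright in the bay. I'll measure the roll, then push it in.

```bash
python3 - <<'E'
from h import *
img=cv2.imread("pics/r1s.png"); g=cv2.cvtColor(img,cv2.COLOR_BGR2GRAY)
m=(g>190).astype(np.uint8);m[:206]=0;m[252:]=0;m[:,:315]=0;m[:,365:]=0
m=cv2.morphologyEx(m,cv2.MORPH_OPEN,np.ones((2,2)))
cs,_=cv2.findContours(m,0,cv2.CHAIN_APPROX_NONE);c=max(cs,key=cv2.contourArea);print(cv2.boundingRect(c),cv2.fitEllipse(c))
for z,uv in((.052,cv2.fitEllipse(c)[0]),):
    p=ray("scene",[uv],z)[0][:2]+[.0005,.0015]; print(p,"bay",RB.T@(p-O))
r=np.c_[RB.T@np.zeros(2)]
print("expect",proj("scene",B(-.29,0,.052)))
cv2.imwrite("pics/r1z.png",cv2.resize(img[190:260,300:380],None,fx=7,fy=7,interpolation=cv2.INTER_CUBIC))
E
```

```text
(330, 212, 29, 22) ((343.7578430175781, 222.9677734375), (19.58592414855957, 27.189620971679688), 80.37590789794922)
[ 0.56239684 -0.00403855] bay [-0.2755263   0.00529093]
expect [[339.12886937 219.91868905]]
```

View pics/r1z.png

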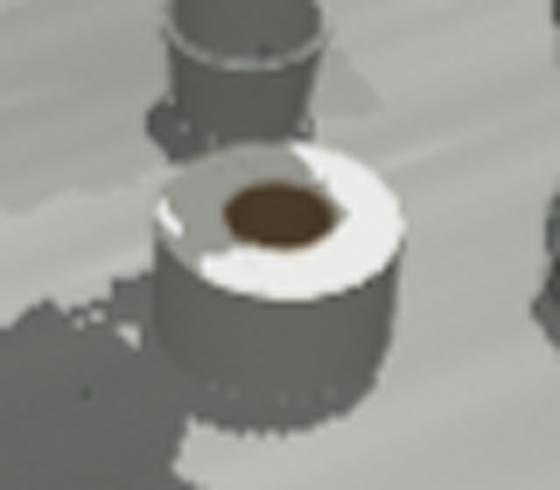

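The crop shows the roll's top ellipse centred at about (340,221), within 2 px of where I expected it. The mask was skewed by the shadow.

```bash
python3 - <<'E'
from h import *
print(robot.move_linear(B(-.375,0,.03),.12,threshold=15)); st()
print(robot.move_linear(B(-.0666-.015,0,.03),.08,threshold=10)); st()
robot.move_linear(B(-.105,0,.03),.1); robot.move_linear(B(-.12,0,.2),.15); st()
robot.gripper_to(0)
# go beyond the gate, on its outer side
p=B(-.17,.17,.2); 
robot.move_linear(p,.2); st()
for n in("top","scene"): cv2.imwrite(f"pics/r2{n}.png",robot.grab_frame(n)[:,:,::-1])
a=cv2.imread("pics/r2scene.png"); cv2.imwrite("pics/r2z.png",cv2.resize(a[180:370,280:500],None,fx=3,fy=3))
E
```

```text
False
21.97 [0.5657 0.0956 0.0306] op 0.05 F [0.8 0.2 0.1]
False
25.78 [ 0.5412 -0.1968  0.03  ] op 0.0502 F [-0.3  1.5  0.2]
27.46 [ 0.5439 -0.1586  0.1992] op 0.0499 F [-0.1  0.2 -0. ]
29.36 [ 0.7173 -0.1231  0.2   ] op 0.0003 F [0.4 0.7 0.7]
```

View pics/r2z.png

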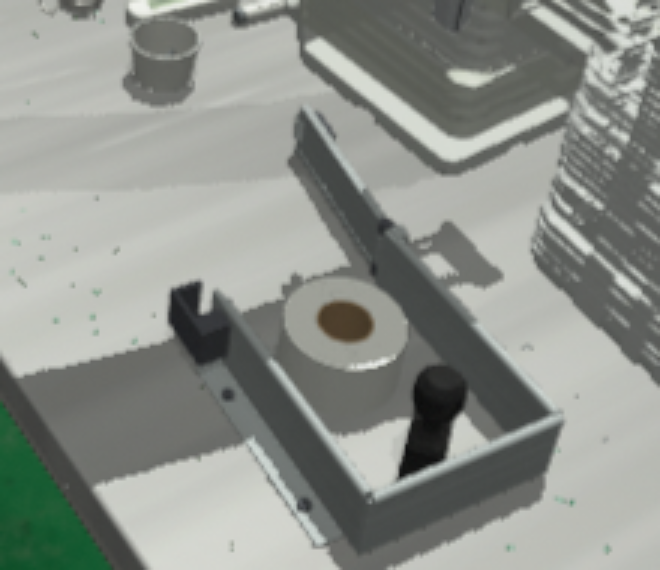

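View pics/r2top.png

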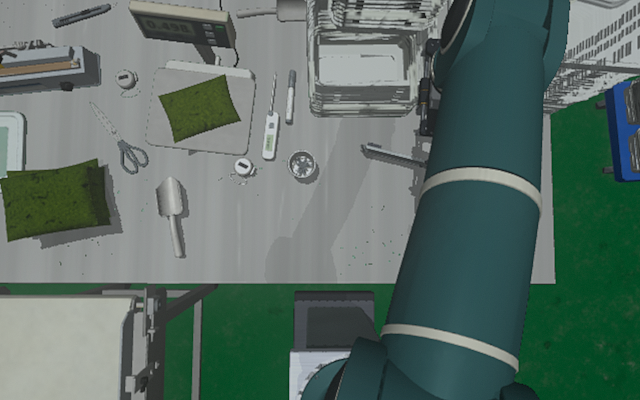

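```bash
cat >> h.py <<'E'
H=np.array([-.107,.083])
def gp(th,clear=0,r=.09,z=.032):
    g=np.array([-np.sin(th),-np.cos(th)]); n=np.array([-np.cos(th),np.sin(th)])
    h=.0125*abs(n[0])+.008*abs(n[1])
    q=H+r*g+(.004+h+clear)*n; return B(q[0],q[1],z)
E
python3 - <<'E'
from h import *
p=ray("scene",[(280+345/3,180+321/3)],.052)[0][:2]+[.0005,.0017]; print("roll bay",RB.T@(p-O))
for uv in((280+438/3,180+393/3),): 
    p=ray("scene",[uv],.085)[0][:2]+[.0014,.0017]; print("stamp bay",RB.T@(p-O))
print("crate",ray("top",[(310,118),(410,118)],.0).round(3),ray("top",[(310,118),(410,118)],.1).round(3))
a=gp(1.74,.03,z=.2); print(a)
for ang in(YAW,YAW+np.pi,YAW+.4,YAW-.4): print(ang,[robot.ik(gp(t,.0),down(ang)) is not None for t in(1.7,1,.5,0)],robot.ik(a,down(ang)))
print(robot.get_state()["qpos"])
E
```

```text
roll bay [-3.38728837e-02 -4.61573078e-05]
stamp bay [ 0.06980359 -0.00033179]
crate [[ 0.75   0.112  0.   ]
 [ 0.755 -0.153  0.   ]] [[ 0.721  0.112  0.1  ]
 [ 0.725 -0.126  0.1  ]]
[ 0.69100247 -0.1021493   0.2       ]
-1.653 [True, True, True, True] [-0.3897795   0.69426987  0.78935852  1.45161357 -0.50758338  1.20675409
 -1.18819457]
1.488592653589793 [True, True, True, True] [ 0.04144722  0.57196704  0.09198092  1.43434989 -0.05480081  1.13777457
  1.63045906]
-1.2530000000000001 [True, True, True, True] [-0.34155805  0.66550557  0.70104608  1.44983808 -0.44375952  1.18804006
 -0.83272066]
-2.053 [True, True, True, True] [-0.43478192  0.72782029  0.87752503  1.45322076 -0.57397909  1.22960441
 -1.54265107]
[-0.14211367  0.65978412  0.43731716  1.35335623 -0.28358055  1.18971301
  0.23676042]
```

```bash
python3 - <<'E'
from h import *
for z in(0,.02,.05,.1,.15): print(z,ray("scene",[(280+455/3,180+165/3)],z).round(3)[0],ray("top",[(413,117)],z).round(3)[0])
a=cv2.imread("pics/scene0.png"); cv2.imwrite("pics/crz.png",cv2.resize(a[90:245,360:490],None,fx=3.8,fy=3.8,interpolation=cv2.INTER_CUBIC))
a=cv2.imread("pics/top0.png"); cv2.imwrite("pics/crt.png",cv2.resize(a[0:165,295:450],None,fx=3.6,fy=3.6,interpolation=cv2.INTER_CUBIC))
E
```

```text
0 [ 0.779 -0.113 -0.   ] [ 0.758 -0.161  0.   ]
0.02 [ 0.76  -0.129  0.02 ] [ 0.752 -0.156  0.02 ]
0.05 [ 0.731 -0.153  0.05 ] [ 0.743 -0.147  0.05 ]
0.1 [ 0.684 -0.192  0.1  ] [ 0.728 -0.133  0.1  ]
0.15 [ 0.636 -0.231  0.15 ] [ 0.713 -0.119  0.15 ]
```

View pics/crz.png

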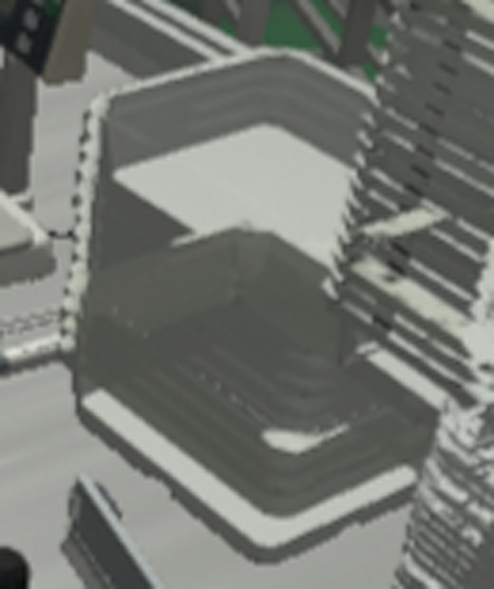

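View pics/crt.png

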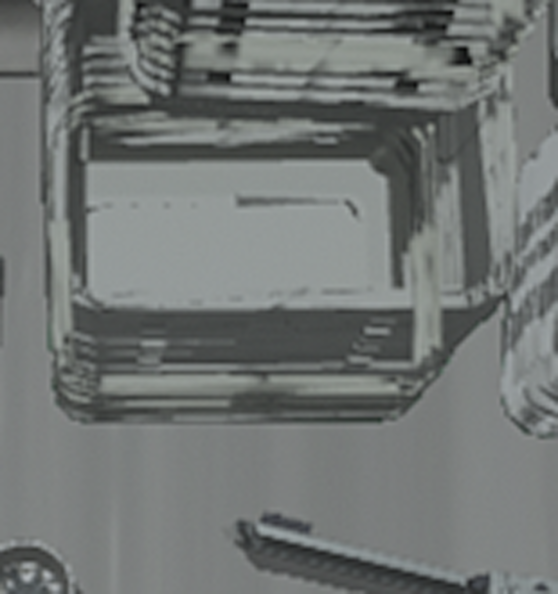

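```bash
python3 - <<'E'
from h import *
R=down(YAW)
robot.move_ptp(gp(1.74,.012,r=.08,z=.2),R); st()
print(robot.move_linear(gp(1.74,.012,r=.08),.08,threshold=5)); st()
a=robot.grab_frame("scene")[:,:,::-1]; cv2.imwrite("pics/g0.png",cv2.resize(a[180:370,280:500],None,fx=3,fy=3))
E
```

```text
30.78 [ 0.6711 -0.1074  0.2001] op 0.0004 F [ 0.4 -0.7  0.3]
False
33.03 [ 0.6712 -0.1074  0.0323] op 0.0004 F [-0.3 -0.6  0.2]
```

View pics/g0.png

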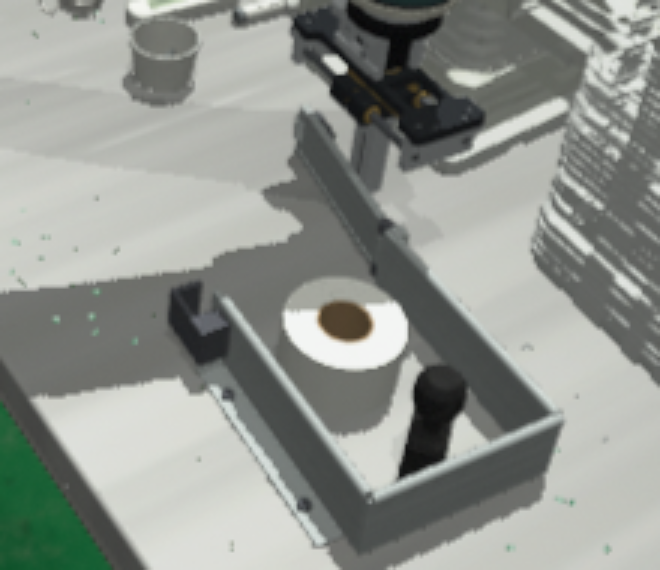

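The finger stands behind the gate at about crop (370,160), with the roll and stamp upright inside. Now I'll sweep the gate round.

```bash
python3 - <<'E'
from h import *
for t in list(np.arange(1.6,.2,-.2))+[.2]:
    r=robot.move_linear(gp(t,r=.085),.09,threshold=12)
    if r: print("stop",t); st(); break
st()
a=robot.grab_frame("scene")[:,:,::-1]; cv2.imwrite("pics/g1.png",cv2.resize(a[180:370,280:500],None,fx=3,fy=3))
E
```

```text
35.86 [ 0.5491 -0.1382  0.0321] op 0.0007 F [0.3 0.9 0.2]
```

View pics/g1.png

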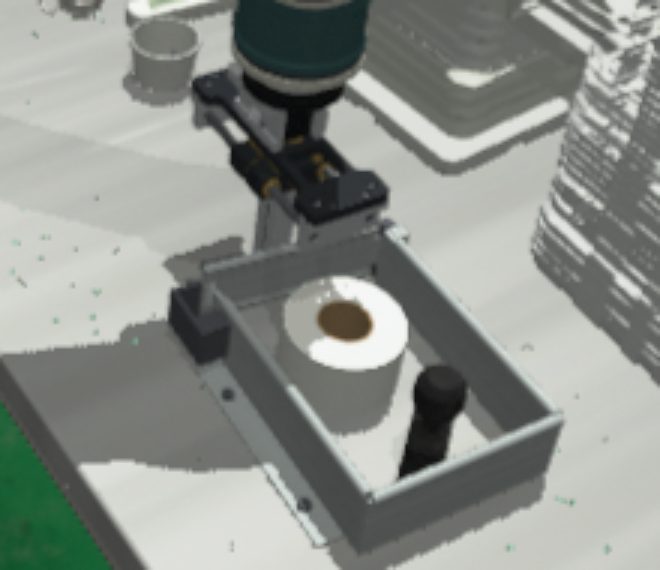

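The gate is almost shut, with its free end at the bracket (crop (205,270)). Now a slow push through the latch.

```bash
python3 - <<'E'
from h import *
for t in(.12,.08,.05,.02,0,-.02,-.04,-.06,-.08,-.1):
    r=robot.move_linear(gp(t,r=.09),.03,threshold=35); s=robot.get_state()
    f=RB.T@s["force"][:2]; print(t,r,(RB.T@(s["ee_pos"][:2]-O)).round(4),f.round(1))
    if r or f[0]<-28: break
robot.pause(.2)
st()
a=robot.grab_frame("scene")[:,:,::-1]; cv2.imwrite("pics/g2.png",cv2.resize(a[180:370,280:500],None,fx=3,fy=3))
E
```

```text
0.12 False [-0.135  -0.0043] [-0.1 -0.1]
0.08 False [-0.1314 -0.0051] [-2.2  1.2]
0.05 False [-0.1292 -0.0054] [-5.6  5.2]
0.02 False [-0.1251 -0.0068] [-0.7  0.1]
0 False [-0.1232 -0.0071] [-0.6  0.7]
-0.02 False [-0.123  -0.0072] [-7.8  0.5]
-0.04 False [-0.1229 -0.0072] [-15.   -0.1]
-0.06 False [-0.1229 -0.0072] [-24.5   1. ]
-0.08 False [-0.1228 -0.0072] [-34.1   0.4]
38.62 [ 0.5374 -0.1552  0.0319] op 0.0003 F [ 2.2 32.9 12.7]
```

View pics/g2.png

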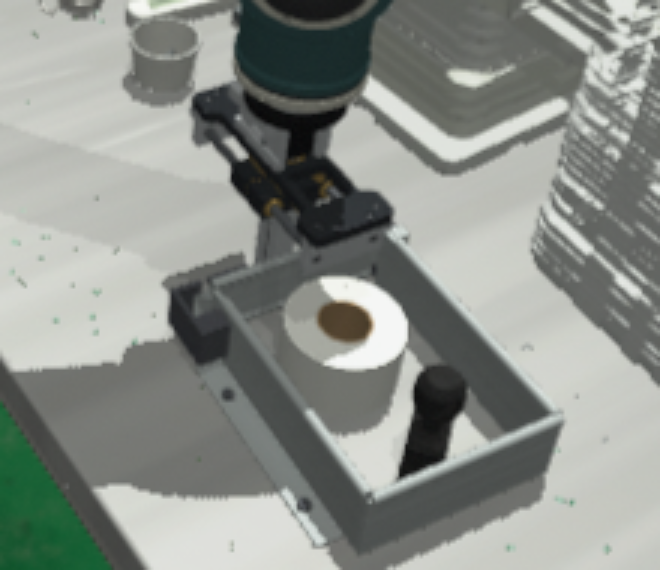

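The force rose, dropped at the snap, then met a hard stop at the predicted shut position. Now back off and check.

```bash
python3 - <<'E'
from h import *
robot.move_linear(gp(0,.0),.03); robot.move_linear(gp(0,.06),.1); st()
robot.move_linear(gp(0,.08,z=.25),.15)
p=robot.get_state()["ee_pos"]; robot.move_linear([.5,.2,.3],.25); st()
for n in("scene","top"):
    a=robot.grab_frame(n)[:,:,::-1]; cv2.imwrite(f"pics/g3{n}.png",a)
    z=a[180:370,280:500] if n=="scene" else a[130:270,340:540]; cv2.imwrite(f"pics/g3{n}z.png",cv2.resize(z,None,fx=3.1 if n=="scene" else 4,fy=3.1 if n=="scene" else 4,interpolation=cv2.INTER_CUBIC))
E
```

```text
39.79 [ 0.5425 -0.0953  0.0321] op 0.0003 F [-0.8 -0.2  0.7]
42.68 [0.5002 0.1986 0.2999] op 0.0002 F [-0.4 -0.5  0.1]
```

View pics/g3scenez.png

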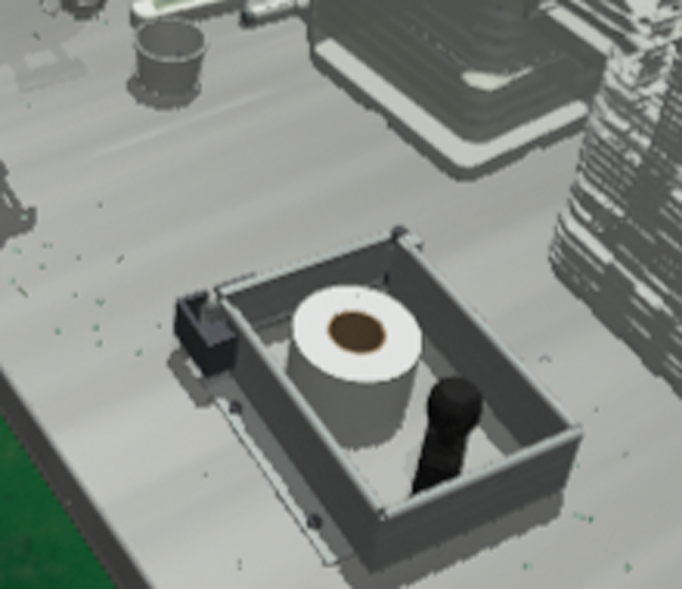

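View pics/g3topz.png

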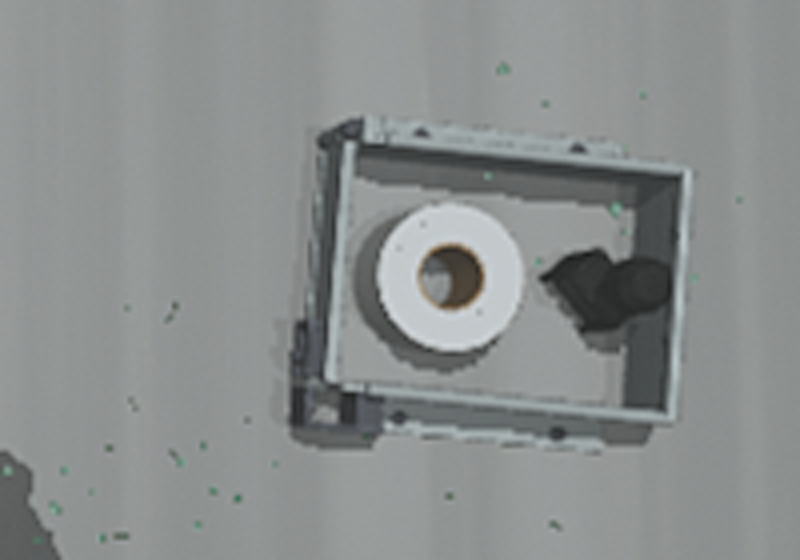

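View pics/g3scene.png

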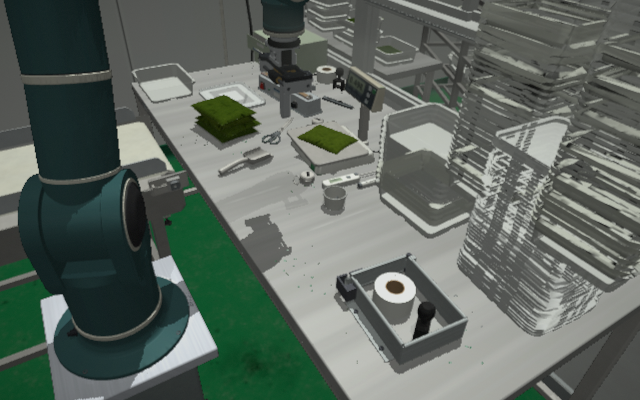

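```bash
python3 - <<'E'
from h import *
a=cv2.cvtColor(cv2.imread("pics/g3top.png"),cv2.COLOR_BGR2GRAY).astype(float)
def line(r0,r1,c0,c1,z):
    P=[]
    for v in range(r0,r1):
        # ridge centroid near brightest column along sloped line
        c=np.arange(c0-4,c1+4); w=a[v,c]-np.median(a[v,c]); u=c0+(c1-c0)*0
        k=c[np.argmax(w)]; cc=np.arange(k-1,k+2); ww=a[v,cc]-a[v,cc].min()+1e-3
        P.append(((cc*ww).sum()/ww.sum(),v))
    p=ray("top",P,z)[:,:2]; vx,vy,x0,y0=cv2.fitLine(p.astype(np.float32),cv2.DIST_HUBER,0,.001,.001).ravel(); 
    return np.arctan2(vy,vx)%np.pi,(x0,y0)
g=line(170,224,423,427,.058); b=line(177,228,508,512,.062)
print("gate,back angles",g,b,"diff",g[0]-b[0])
print("bay gate pt",RB.T@(np.array(g[1])-O),RB.T@(np.array(b[1])-O))
U=lambda x,y:(340+(x+.5)/4-.5,130+(y+.5)/4-.5)
for n,uv,z in(("roll",U(450,278),.052),("grip",U(640,286),.09)): print(n,RB.T@(ray("top",[uv],z)[0][:2]-O))
# touch test
robot.move_linear(gp(0,.08,z=.25),.25); robot.move_linear(gp(0,.02),.15); robot.pause(.2)
print(robot.move_linear(gp(0,-.004),.01,threshold=3)); s=robot.get_state(); print(RB.T@(s["ee_pos"][:2]-O)); st()
robot.move_linear(gp(0,.05),.1); robot.move_linear(gp(0,.08,z=.25),.2); st()
a=robot.grab_frame("scene")[:,:,::-1]; cv2.imwrite("pics/g4.png",cv2.resize(a[180:370,280:500],None,fx=3.1,fy=3.1))
E
```

```text
gate,back angles (np.float32(3.0502825), (np.float32(0.5417652), np.float32(-0.1719071))) (np.float32(3.050811), (np.float32(0.53008413), np.float32(-0.38341114))) diff -0.000528574
bay gate pt [-0.10653053 -0.00148715] [0.10521845 0.00423805]
roll [-0.03500619 -0.00114161]
grip [0.0653516  0.00072155]
True
[-0.12316947 -0.00719949]
47.74 [ 0.5374 -0.1549  0.0317] op 0.0003 F [ 0.5 -0.5  0. ]
49.65 [ 0.5438 -0.0749  0.2491] op 0.0006 F [-0.5 -0.3  0.1]
```

View pics/g4.png

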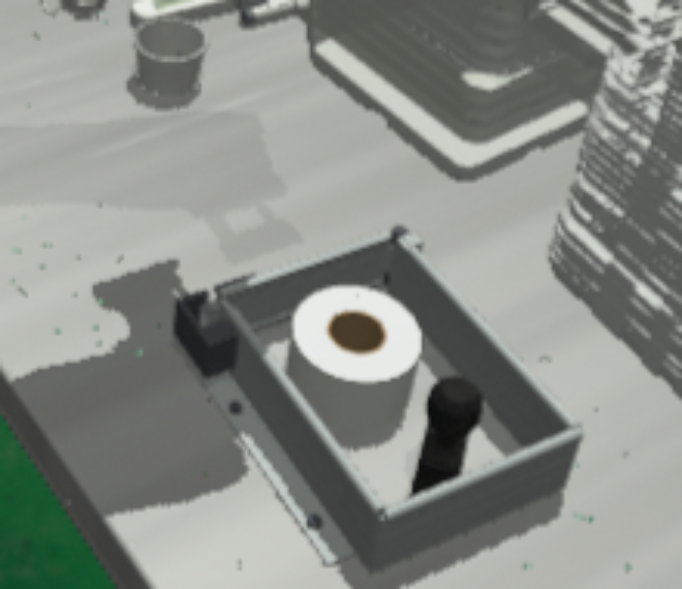

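The line fit puts the gate parallel to the back wall. The touch test met it at x = −123.2 mm, its shut position, so it stayed closed unaided. I'm handing the job in.

```bash
python3 -c "
from rig import robot
robot.pause(.3); print(robot.sign_off())"
```

```text
the job is handed in; nothing more can be done
None
```

The stamp and the label roll are inside the bay, the gate is shut, and I've handed the job in; `sign_off` gives no verdict. The simulator clock read about 50 s of the 72 s allowed.

**What I did:**
- **Stamp:** I lifted it by its grip and set it down at the back of the bay.
- **Roll:** I pushed it with the half-open fingers in two strokes, first past the tub onto the bay's centre line, then straight in.
- **Gate:** I swept it round with the closed fingers at about 1 rad/s and pushed it slowly through the latch. The force rose, dropped at the snap, then met a firm stop, where I ended with about 34 N on the gate.

**Last checks:**
- **Positions in the bay:** the roll is at about (−35, −1) mm and the stamp's grip at about (65 to 70, 0) mm. Both look upright in the pictures.
- **Gate:** after I backed off, it was parallel to the back wall to within 0.001 rad. A light touch found it still in its shut position.
- **Bystanders:** the tub, counter and scoop look unmoved by eye; I did not measure them again.
- **Bolt:** I couldn't see it, so I infer it is latched from the force drop and the gate staying shut.

**Disagreements:** the two cameras differed by about 3 to 4 mm, so I averaged them. One automatic roll measurement was thrown off by a shadow, and I replaced it with a reading from the picture.

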